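# Press a furniture glide home with the hand-lever press

## Robot

A 7-joint arm with a two-finger parallel gripper is mounted at the origin on the work surface; the furniture and walls round the work are solid. World frame = base frame: x ahead of the robot, y to its left, z up, the work surface at z = 0. Lengths are in m, angles in rad, forces in N, time in s.
With the tool pointing down it reaches from about 0.425 to 1.025 m from the base axis. Payload 3.6 kg.
Tool frame: the origin (TCP) lies at the very end of the fingers, on their centre line; the grasp point (between the pads) lies 19 mm behind it (arm.grip_depth is the distance from the TCP to the grasp point, in m); z points along the fingers, y is the line along which they close (so a half turn about z gives the same grasp; the last joint's range is limited). The gripper opens to 85 mm and grips with 20 to 120 N. Pads are 22 mm wide; open, the fingers measure 114 mm over their backs; the gripper's body (76 mm by 85 mm) begins 54 mm behind the grasp point. The pads swing forward as they close: fully open they stand 13 mm farther back than shut.
Start: joints at [-1.262, 0.591, 0.048, 1.609, -0.033, 0.943, -0.034], TCP at [0.284, 0.667, 0.231] pointing down, gripper open.
Joint ranges: [-2.69, 2.69], [-0.47, 2.24], [-1.27, 1.36], [0.19, 2.51], [-1.53, 4.68], [0.08, 2.07], [-3.09, 3.09]. Speed limits (rad/s): [2.57, 2.57, 3.14, 3.14, 3.14, 3.14, 3.14].

## Interface

Orientations are given as a rotation vector (axis times angle).
In Python, from bench import arm gives the robot as it stands.
- The arm moves only by the shell command python3 nudge.py, which reads ROWS from standard input. ROWS is one flat JSON list of numbers that holds 1 to 12 rows one after another, with no inner brackets; each row has 5 numbers: dx, dy, dz in units of 25 mm, then a turn about the tool's z in rad, then the finger opening in m; each row is the pose to reach, as a shift and turn from the pose commanded when the command began, along the tool's axes at that moment; what a row does not reach only later rows make up. A row lasts 1/8 s, in which the tool goes at most 0.0625 m and 0.188 rad, less where a joint would pass 70% of its speed; a pose out of reach is approached as far as the arm can. The fingers move at their own pace and stop on an object; the grip force is fixed at half the most. Time passes only in rows, so rows that do not move let the fingers close. It prints the time, the measured TCP pose, the force, the opening and the grip force at its end. Input that does not fit is refused with a message, and nothing moves.
- arm.observe(): the state, without advancing time (a new reading comes with each control period).
- arm.capture(name): name is "scene" or "top"; returns (picture, depth): 384x512x3 uint8, red, green, blue; 384x512 float32, m along the optical axis (not along the pixel's ray), 0 where there is no reading.
- arm.get_calibration(name): a dict with "mtx" (3x3 intrinsics, pixels), "k1" (the pictures are not rectified: a ray, as slopes to the right and down, at radius r is drawn at 1 + k1 r^2 times it, then the intrinsics apply), "rvec" (rotation vector, rad) and "tvec" (3), from world to camera coordinates, as OpenCV has them. Camera axes: x right, y down, z forward; pixel columns grow to the right and rows downward; lengths in m; the calibration is good to about 2 mm. A picture is of the moment at which its call begins. get_calibration takes no time and is no camera call.
- arm.finish_job(): hands the job in; it is judged then, once.
The state is a dict: "clock": time; "joints": joint angles; "dq": joint speeds; "tau": joint torques, N m; "ee_pos": TCP position; "orientation": TCP orientation; "contact_force": force on the tool from outside, world axes, zero at the start; "moment": the same for the moment, N m; "gripper_width": finger opening in m; "grip_force": force on a finger pad.
Only numpy, scipy, OpenCV 4.12 (cv2) and the standard library are available. Lean on these libraries where they do the work, as an engineer would, in place of code of your own. Each camera call takes 0.05 s, during which the arm holds its last target. There are 200 camera calls.

## Task

Slide the wooden rail along the channel of the lever press until its nose is fully home against the end stop, so that the glide that still stands proud is under the ram. Then push the press's lever down to its stop so that the glide is pressed tight onto the wood, and let the lever come all the way back up, leaving the rail home in the channel. Leave the finished rail, the tape roll and the glue bottle where they are.

Things in the scene. Friction and masses are not known exactly. Their poses are not given: they have to be found in the camera images.
- press: fixed hand-lever press: teal cast C-frame 215 mm tall on a plywood board 18 mm thick. Origin on the table straight below the ram's axis; x points from the open front to the column (away from the robot, +-0.2 rad), y left along the guide channel, z up. Board: x -0.075 to 0.120, y -0.11 to 0.17. Head: x -0.031 to 0.109, y +-0.034, z 0.140 to 0.210, ram's nuts above to 0.28
- end_stop (a point): middle of the face of the dark wooden end stop (24 mm high) that closes the right end of the channel, 27.5 mm above the table, at y = -0.035 in the press frame; axes as the press's. The channel lies on the board, centred on x = 0, 47 mm wide between two wooden strips 12 mm high (press y -0.035 to 0.115)
- ram_foot (a point): centre of the underside of the steel ram's foot, 30 mm in diameter, under the head; 75 mm above the table at rest, goes down 34 mm with the lever
- rail: wooden rail 45 x 180 x 19 mm (x, y, z), 0.12 to 0.22 kg, loose in the channel, long axis along it, its nose 30 to 60 mm short of the end stop. Origin: centre of its underside; axes as the press's. On top, 35 mm from each end, a white furniture glide 28 mm across, 5 mm thick: the tail one is seated, the nose one stands proud on its pin. With the nose on the stop it is right under the ram
- rail_nose (a point): middle of the rail's leading (right, -y) end face, 9.5 mm above its underside
- rail_tail (a point): middle of the rail's trailing (left, +y) end face, 9.5 mm above its underside: the place to push; 145 mm left of the ram's axis when the rail is home
- glide (a joint): how far the proud glide is pressed in, m: 0 = underside of its flange 10 mm above the wood, 0.010 = flange tight on the wood. Starts at 0 to 0.002; takes about 40 N to go in (by the ram, not by hand) and stays where it is pressed
- lever (a joint): angle of the press's lever, rad: 0 = up at rest, grows as the grip is pushed down, 1.05 = at its lower stop. A spring brings it back to 0 when let go. It turns about the press's y through lever_hinge and lowers the ram 32.4 mm per radian. At the grip it takes about 5 N at first, up to 18 N at the end
- lever_hinge (a point): the lever's axis, in the press's middle plane: press frame (0.035, 0, 0.175). The operator panel hangs above and behind the column, from 0.45 m over the table upwards, beyond about world x 0.59: at the channel stay low, and lift in front of the press
- lever_grip (a point): centre of the lever's grip: black ribbed bar, 28 mm in diameter, 106 mm long, level, along the press's y, between two flat arms, 165 mm from the hinge. At rest 0.70 rad above level in front of the head (0.281 m above the table); at the stop 0.35 rad below level (0.118 m). Push it down from above with closed fingers
- finished_rail: the finished twin of the rail: the same wooden rail with both glides fully seated, lying flat on the table in front of the press; bystander. Origin: centre of its underside
- glue_bottle: white glue bottle with an orange tip, diameter 62, 190 mm tall, standing right of the press; bystander. Origin: centre of its underside
- tape_roll: roll of adhesive tape, 96 mm across, 25 mm high, lying flat in front of the press; bystander. Origin: centre of its underside

How it is judged:
By the outcome, as a careful person would: the job done as asked, in the order asked, and still so for the second after the job is handed in, with the robot touching nothing.
It also fails if it takes over 51 s, if anything falls off the work surface, if the arm or the gripper's body presses on something with over 40 N, if the wrist force passes 120 N, or if a joint passes its speed limit or range.

## Working session

There is one attempt and no reset: what is moved stays moved. The work goes in short steps, Python scripts to look and compute and a shell command to move; the robot and the scene stay as the last step left them, time stands still between calls to the robot, and variables do not carry over. Pictures are saved under pics/ and viewed, at most 10 in all, crops included, and the job is handed in when it is done.

```bash
ls; mkdir -p pics; python3 - <<'E'
from bench import arm
import cv2,numpy as np
for n in("scene","top"):
    p,d=arm.capture(n); cv2.imwrite(f"pics/{n}0.png",p[:,:,::-1]); np.save(f"pics/{n}0.npy",d)
    c=arm.get_calibration(n); print(n,c, d.min(),d.max())
print(arm.observe())
E
```

```text
bench.py
nudge.py
pics
scene {'mtx': array([[467.14326508,   0.        , 258.91478857],
       [  0.        , 467.14326508, 192.75481502],
       [  0.        ,   0.        ,   1.        ]]), 'k1': -0.013430346361925829, 'rvec': array([ 0.44673248, -2.80695823,  1.00730337]), 'tvec': array([0.40611671, 0.38777386, 1.03145562])} 0.0 3.8775845
top {'mtx': array([[459.85200288,   0.        , 259.05943577],
       [  0.        , 459.85200288, 192.93698824],
       [  0.        ,   0.        ,   1.        ]]), 'k1': -0.08980693547554405, 'rvec': array([ 2.16087404, -2.15553563,  0.16617617]), 'tvec': array([-0.2352137 ,  0.52089891,  1.42102993])} 0.0 2.6088624
{'clock': 0.1, 'joints': array([-1.26249965,  0.59205156,  0.04831567,  1.60969759, -0.03329536,
        0.9427192 , -0.03365996]), 'dq': array([ 2.04330420e-03, -1.37091641e-05, -1.18733837e-03, -3.23721648e-03,
        2.19971557e-04, -6.32773072e-04, -5.62807455e-04]), 'tau': array([ 4.21631426e-03, -5.50001800e+01,  1.55313905e+00, -1.98824304e+01,
        9.70646215e-03,  3.84517058e-03,  4.34408179e-06]), 'ee_pos': array([0.28323167, 0.66656722, 0.23023678]), 'orientation': array([-0.62667125, -3.07815963,  0.00322087]), 'contact_force': array([ 0.54331981, -0.61983536, -0.79746581]), 'moment': array([-0.0360293 ,  0.00291082,  0.03963674]), 'grip_force': 0.0, 'gripper_width': 0.08512247570660696}
```

View pics/scene0.png

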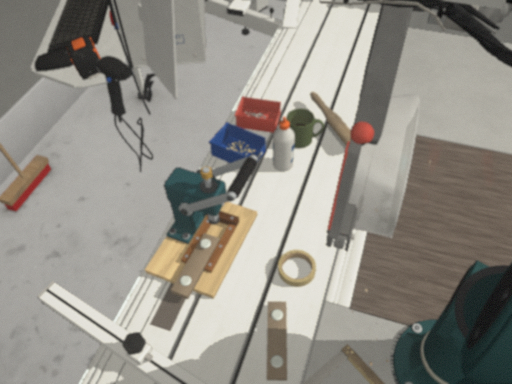

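View pics/top0.png

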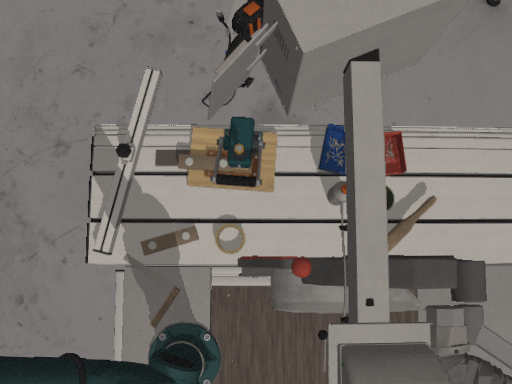

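The scene view shows the press at about (195,205), the rail's glides at (205,242) and (186,280), the tape at (297,267) and the finished rail at (277,340). In the top view the press is at (240,150), the rail's glides are at about (190,160) and (224,163), and a dark patch lies to the left at (165,158). I'll zoom in on these.

```bash
cat > h.py <<'E'
import cv2,numpy as np
from bench import arm
from scipy.spatial.transform import Rotation as R
def ray(n,u,v):
    c=arm.get_calibration(n); K=c["mtx"]
    xy=np.array([(u-K[0,2])/K[0,0],(v-K[1,2])/K[1,1]]); s=xy.copy()
    for _ in range(20): s=xy/(1+c["k1"]*(s@s))
    M=cv2.Rodrigues(c["rvec"])[0]; return -M.T@c["tvec"], M.T@np.r_[s,1]
def onz(n,u,v,z):
    o,d=ray(n,u,v); return o+d*(z-o[2])/d[2]
def pt(n,u,v,dep):
    o,d=ray(n,u,v); return o+d*dep
def proj(n,P):
    c=arm.get_calibration(n); K=c["mtx"]; P=cv2.Rodrigues(c["rvec"])[0]@np.asarray(P,float)+c["tvec"]
    s=P[:2]/P[2]; s=s*(1+c["k1"]*(s@s)); return K[[0,1],[0,1]]*s+K[:2,2]
def crop(p,x0,x1,y0,y1,f,name):
    cv2.imwrite(name,cv2.resize(p[y0:y1,x0:x1],None,fx=f,fy=f,interpolation=cv2.INTER_CUBIC))
E
python3 - <<'E'
from h import *
a=cv2.imread("pics/scene0.png");b=cv2.imread("pics/top0.png")
A=cv2.resize(a[150:335,135:267],None,fx=3,fy=3,interpolation=2);B=cv2.resize(b[105:205,145:285],None,fx=2.8,fy=2.8,interpolation=2)
o=np.zeros((555,396+392,3),np.uint8);o[:,:396]=A;o[:280,396:]=B;cv2.imwrite("pics/c1.png",o)
for n in("scene","top"): print(n,ray(n,256,192), proj(n,arm.observe()["ee_pos"]),proj(n,[0,0,0]))
E
```

```text
scene (array([0.25294613, 0.46367754, 1.04891441]), array([ 0.22193495, -0.59999188, -0.76863266])) [189.87824738 781.78614684] [442.11178968 367.67745531]
top (array([ 0.32231647, -0.20973137,  1.48260314]), array([ 0.13853967, -0.00992536, -0.99033159])) [-61.75468173 266.75366355] [184.04897446 359.053449  ]
```

View pics/c1.png

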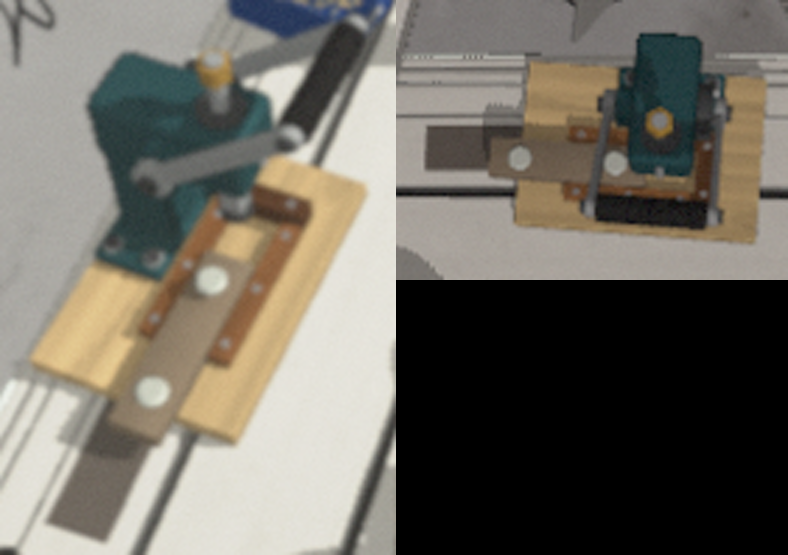

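The crops show the tail of the rail overhanging the board, with tail glide at scene (186,280) and nose glide at (205,244). The dark patch left of the board looks flat on the table. The lever is up.

```bash
python3 - <<'E'
from h import *
np.set_printoptions(precision=4,suppress=True)
S=lambda u,v:(135+u/3,150+v/3); T=lambda u,v:(145+(u-396)/2.8,105+v/2.8)
ims={n:cv2.imread(f"pics/{n}0.png") for n in("scene","top")}
dep={n:np.load(f"pics/{n}0.npy") for n in ims}
def blob(n,c,r=6):
    x,y=map(int,np.round(c)); w=ims[n][y-r:y+r+1,x-r:x+r+1].min(2).astype(float)
    m=(w>(w.max()+np.median(w))/2).astype(np.uint8); k,l,st,ce=cv2.connectedComponentsWithStats(m)
    i=1+np.argmax(st[1:,4]); return ce[i]+[x-r,y-r],st[i,4]
for n,c,z in(("scene",S(152,391),.042),("scene",S(211,281),.051),("top",T(519,158),.042),("top",T(616,163),.051)):
    b,a=blob(n,c); print(n,b,a,onz(n,*b,z), pt(n,*b,dep[n][int(round(b[1])),int(round(b[0]))]))
print("scene corners NL NR",[onz("scene",*S(*p),.018) for p in((235,441),(366,187),(32,360))])
print("top NL NR FR FL",[onz("top",*T(*p),.018) for p in((516,226),(755,241),(765,78),(527,63))])
print("tail top corners scene",[onz("scene",*S(*p),.037) for p in((108,421),(160,441))],"top",[onz("top",*T(*p),.037) for p in((489,138),(489,178))])
for p in((60,520),(90,470)):
    q=S(*p);print("dark",pt("scene",*q,dep["scene"][int(q[1]),int(q[0])]))
print("grip ends",[onz("top",*T(*p),.281) for p in((597,211),(708,213))])
# dark patch extents, tape etc
print([onz("top",*p,.0) for p in(T(426,127),T(426,168))])
print("tape",onz("top",229,237,.025),"frail",onz("top",152,245,.024),onz("top",186,236,.024))
# tallest obstacles: left frame
for p in((124,150),(150,75),(105,245),(160,70)): print("frame",pt("top",*p,dep["top"][p[1],p[0]]))
E
```

```text
scene [186.0545 280.2727] 55 [ 0.6165 -0.0062  0.042 ] [ 0.6158 -0.0054  0.0438]
scene [205.6607 243.1607] 56 [ 0.6092 -0.1154  0.051 ] [ 0.6087 -0.1145  0.0526]
top [188.9388 161.3061] 49 [ 0.622  -0.0098  0.042 ] [ 0.622  -0.0098  0.0423]
top [223.0213 163.1702] 47 [ 0.6145 -0.1193  0.051 ] [ 0.6151 -0.1191  0.0482]
scene corners NL NR [array([0.5431, 0.004 , 0.018 ]), array([ 0.5245, -0.2725,  0.018 ]), array([ 0.7351, -0.0126,  0.018 ])]
top NL NR FR FL [array([ 0.5468, -0.0049,  0.018 ]), array([ 0.5304, -0.2798,  0.018 ]), array([ 0.7235, -0.2922,  0.018 ]), array([ 0.7403, -0.013 ,  0.018 ])]
tail top corners scene [array([0.6417, 0.0277, 0.037 ]), array([0.5946, 0.031 , 0.037 ])] top [array([0.646, 0.026, 0.037]), array([0.5993, 0.0247, 0.037 ])]
dark [ 0.6549  0.1029 -0.0003]
dark [0.6505 0.0569 0.001 ]
grip ends [array([ 0.5211, -0.1179,  0.281 ]), array([ 0.5196, -0.2228,  0.281 ])]
[array([0.6674, 0.1069, 0.    ]), array([0.6181, 0.1052, 0.    ])]
tape [ 0.3824 -0.1394  0.025 ] frail [0.3561 0.104  0.024 ] [ 0.385  -0.0032  0.024 ]
frame [0.6447 0.1837 0.1017]
frame [0.9136 0.1274 0.04  ]
frame [0.3546 0.2502 0.0367]
frame [0.9329 0.0958 0.0358]
```

```bash
cat >> h.py <<'E'
O=np.array([.6085,-.1737,0]); Y=np.array([.065,.998,0]); X=np.array([.998,-.065,0])
def W(x,y,z): return O+x*X+y*Y+[0,0,z]
def to(P):
    s=arm.observe(); M=R.from_rotvec(s["orientation"]).as_matrix(); d=M.T@(np.asarray(P)-s["ee_pos"])
    a=np.arctan2(*(M.T@Y)[[0,1]]); a=-(a if abs(a)<np.pi/2 else a-np.sign(a)*np.pi)
    print("tcp",s["ee_pos"].round(4),"tilt",M[2].round(3),"F",s["contact_force"].round(1),"-> d",d.round(4),"turn",round(a,3)) 
E
python3 -c "
from h import *
to(W(0,.25,.23))"
```

```text
tcp [0.2832 0.6666 0.2302] tilt [-0.    -0.002 -1.   ] F [ 0.5 -0.6 -0.8] -> d [-0.5453 -0.4102  0.0012] turn -0.337
```

The rows are not in the units I measure in: shifts go in units of 25 mm. I convert before sending: -0.545 m is -21.8, -0.5 m is -20.

```bash
echo '[-2,-1.6,0,-0.1,0,-4,-3,0,-0.2,0,-6,-4.52,0,-0.3,0,-8,-6,0,-0.337,0,-10,-7.52,0,-0.337,0,-12,-9,0,-0.337,0,-14,-10.52,0,-0.337,0,-16,-12,0,-0.337,0,-18,-13.6,0,-0.337,0,-20,-15,0,-0.337,0,-21.8,-16.4,0,-0.337,0,-21.8,-16.4,0,-0.337,0]' | python3 nudge.py; python3 -c "
from h import *
to(W(0,.25,.1))"
```

```text
clock: 1.6
ee_pos: [0.6269, 0.0691, 0.231]
orientation: [0.119, 3.138, -0.006]
contact_force: [-0.1, 0.6, -0.1]
gripper_width: -0.0002
grip_force: 0.0
tcp [0.6269 0.0691 0.231 ] tilt [-0.001 -0.004 -1.   ] F [-0.1  0.6 -0.1] -> d [0.0028 0.0071 0.131 ] turn -0.01
```
Turn sign: tool orientation axis (.038,.999): tool y = 2*ny*n - y = (.076, .997) vs Y (.065,.998) ok.

In the tool's units: 0.18 m is 7.2, 0.15 m is 6.

```bash
echo '[0.12,0.28,2,0,0,0.12,0.28,4,0,0,0.12,0.28,6,0,0,0.12,0.28,7.2,0,0,0.12,0.28,7.2,0,0]' | python3 nudge.py;  python3 - <<'E'
from h import *
to(W(0,.25,.024))
a=arm.capture("scene")[0][:,:,::-1];b=arm.capture("top")[0][:,:,::-1]
A=cv2.resize(a[150:335,135:267],None,fx=3,fy=3,interpolation=2);B=cv2.resize(b[105:205,145:285],None,fx=2.8,fy=2.8,interpolation=2)
o=np.zeros((555,396+392,3),np.uint8);o[:,:396]=A;o[:280,396:]=B;cv2.imwrite("pics/c2.png",o)
E
```

```text
clock: 2.22
ee_pos: [0.6193, 0.0849, 0.0487]
orientation: [-0.099, -3.134, 0.001]
contact_force: [-0.5, 0.7, 0.3]
gripper_width: 0.0001
grip_force: 0.0
tcp [0.6193 0.0849 0.0487] tilt [ 0.006 -0.001 -1.   ] F [-0.5  0.7  0.3] -> d [-0.0061 -0.0088  0.0247] turn 0.002
```

View pics/c2.png

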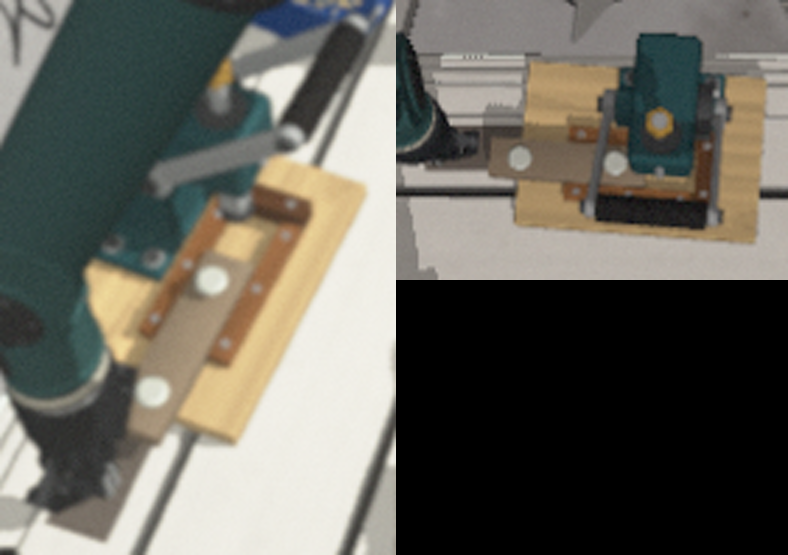

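The fingers are beside the tail, at about (105,485) in the left crop, and close to the rail's midline. The rail hasn't moved. Next I go down.

In the tool's units: 0.025 m is 1, 0.015 m is 0.6.

```bash
echo '[-0.2,-0.24,0.6,0,0,-0.2,-0.24,1,0,0,-0.2,-0.24,1,0,0,-0.2,-0.24,1,0,0]' | python3 nudge.py;  python3 - <<'E'
from h import *
to(W(0,.25,.024))
to(W(0,.20,.024))
E
```

```text
clock: 2.82
ee_pos: [0.6269, 0.0778, 0.0264]
orientation: [0.102, 3.14, 0.0]
contact_force: [0.1, 0.7, -0.0]
gripper_width: -0.0002
grip_force: 0.0
tcp [0.6269 0.0778 0.0264] tilt [-0.  0. -1.] F [ 0.1  0.7 -0. ] -> d [ 0.002  -0.0021  0.0024] turn 0.0
tcp [0.6269 0.0778 0.0264] tilt [-0.  0. -1.] F [ 0.1  0.7 -0. ] -> d [ 0.002  -0.0521  0.0024] turn 0.0
```

In the tool's units: -0.074 m is -2.96, -0.068 m is -2.72.

```bash
echo '[0.08,-0.4,0.08,0,0,0.08,-0.8,0.08,0,0,0.08,-1.04,0.08,0,0,0.08,-1.28,0.08,0,0,0.08,-1.52,0.08,0,0,0.08,-1.76,0.08,0,0,0.08,-2,0.08,0,0,0.08,-2.24,0.08,0,0,0.08,-2.48,0.08,0,0,0.08,-2.72,0.08,0,0,0.08,-2.96,0.08,0,0,0.08,-2.96,0.08,0,0]' | python3 nudge.py;  python3 - <<'E'
from h import *
to(W(0,.1595,.024))
E
```

```text
clock: 4.32
ee_pos: [0.6199, 0.0025, 0.0243]
orientation: [-0.104, -3.14, 0.002]
contact_force: [-0.5, 0.6, 0.5]
gripper_width: -0.0001
grip_force: 0.0
tcp [0.6199 0.0025 0.0243] tilt [ 0.    -0.001 -1.   ] F [-0.5  0.6  0.5] -> d [-0.0001 -0.0171  0.0003] turn -0.001
```

```bash
echo '[0,-0.12,0,0,0,0,-0.24,0,0,0,0,-0.36,0,0,0,0,-0.48,0,0,0,0,-0.56,0,0,0,0,-0.56,0,0,0]' | python3 nudge.py;  python3 - <<'E'
from h import *
to(W(0,.1595,.024))
a=arm.capture("scene")[0][:,:,::-1];b=arm.capture("top")[0][:,:,::-1]
A=cv2.resize(a[150:335,135:267],None,fx=3,fy=3,interpolation=2);B=cv2.resize(b[105:205,145:285],None,fx=2.8,fy=2.8,interpolation=2)
o=np.zeros((555,396+392,3),np.uint8);o[:,:396]=A;o[:280,396:]=B;cv2.imwrite("pics/c3.png",o)
E
```

```text
clock: 5.08
ee_pos: [0.6191, -0.0107, 0.0243]
orientation: [-0.103, -3.14, 0.001]
contact_force: [-0.5, 0.8, -0.4]
gripper_width: 0.0002
grip_force: 0.0
tcp [ 0.6191 -0.0107  0.0243] tilt [ 0.    -0.001 -1.   ] F [-0.5  0.8 -0.4] -> d [-0.0001 -0.0038  0.0003] turn -0.0
```

View pics/c3.png

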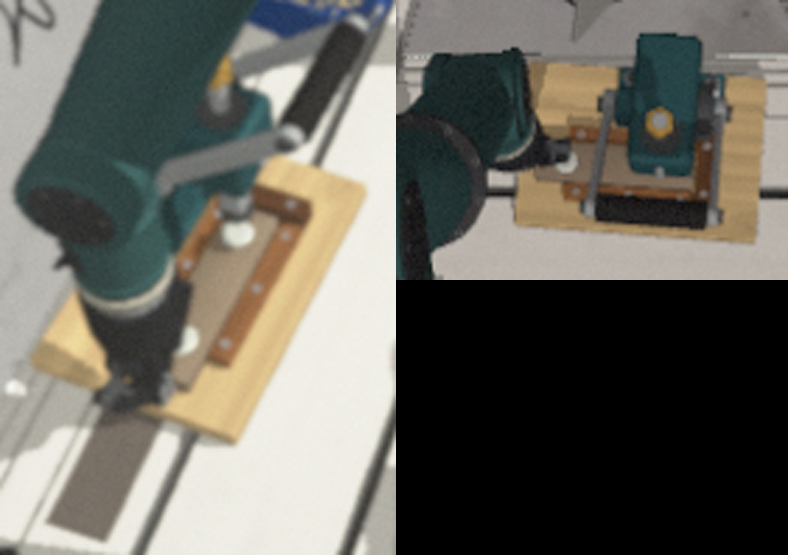

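The rail has slid in and the nose glide, at (238,234), is nearly under the ram foot. I'll creep on until the force shows contact with the stop.

```bash
for i in 1; do echo '[0,-0.08,0,0,0,0,-0.12,0,0,0,0,-0.16,0,0,0,0,-0.16,0,0,0]' | python3 nudge.py; done | grep -E 'ee_pos|contact'; echo '[0,-0.04,0,0,0,0,-0.08,0,0,0,0,-0.08,0,0,0]' | python3 nudge.py | grep -E 'ee_pos|contact'
```

```text
ee_pos: [0.6189, -0.014, 0.0243]
contact_force: [0.3, 1.2, 0.6]
ee_pos: [0.6189, -0.0149, 0.0243]
contact_force: [0.0, 4.1, -0.1]
```

In the tool's units: -0.003 m is -0.12, -0.002 m is -0.08.

```bash
echo '[0,-0.08,0,0,0,0,-0.12,0,0,0,0,-0.12,0,0,0]' | python3 nudge.py | grep -E 'ee_pos|contact'; echo '[0,-0.12,0,0,0,0,-0.16,0,0,0,0,-0.16,0,0,0,0,-0.16,0,0,0]' | python3 nudge.py | grep -E 'ee_pos|contact'
```

```text
ee_pos: [0.6198, -0.0152, 0.0244]
contact_force: [0.8, 8.1, -0.7]
ee_pos: [0.6201, -0.0154, 0.0246]
contact_force: [1.4, 13.2, -0.1]
```

In the tool's units: -0.33 m is -13.2, 0.09 m is 3.6.

```bash
echo '[0,0.8,0,0,0,0,2,0,0,0,0,2.4,-2,0,0,1.2,2.4,-4,0,0,3.6,2.4,-4,0,0,6,2.4,-4.4,0,0,6,2.4,-6.4,0,0,6,2.4,-8.8,0,0,6,2.4,-11.2,0,0,6,2.4,-13.2,0,0,6,2.4,-13.2,0,0]' | python3 nudge.py;  python3 - <<'E'
from h import *
np.set_printoptions(precision=4,suppress=True)
to(W(-.091,0,.34))
a=arm.capture("scene")[0][:,:,::-1];b=arm.capture("top")[0][:,:,::-1]
A=cv2.resize(a[150:335,135:267],None,fx=3,fy=3,interpolation=2);B=cv2.resize(b[105:205,145:285],None,fx=2.8,fy=2.8,interpolation=2)
o=np.zeros((555,396+392,3),np.uint8);o[:,:396]=A;o[:280,396:]=B;cv2.imwrite("pics/c4.png",o)
E
```

```text
clock: 8.3
ee_pos: [0.475, 0.0456, 0.3586]
orientation: [0.105, 3.13, 0.002]
contact_force: [-0.2, -0.1, -0.4]
gripper_width: 0.0003
grip_force: 0.0
tcp [0.475  0.0456 0.3586] tilt [-0.009  0.001 -1.   ] F [-0.2 -0.1 -0.4] -> d [-0.0568 -0.2101  0.0188] turn -0.002
```

View pics/c4.png

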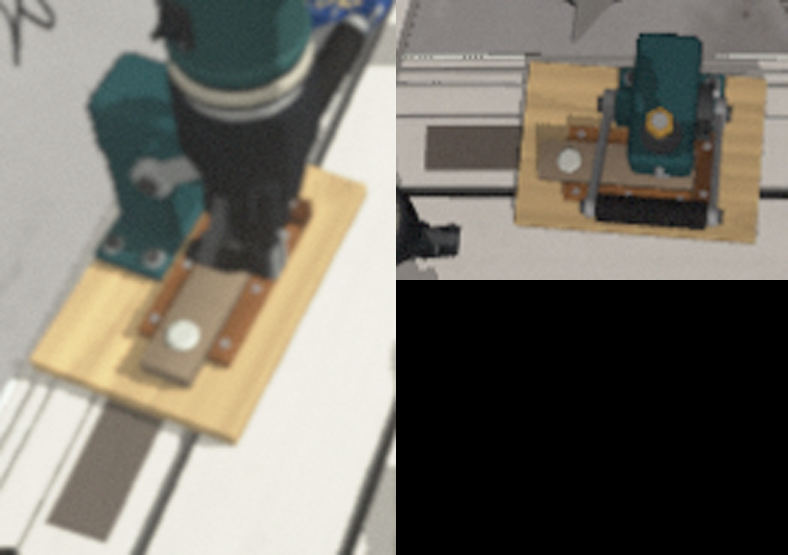

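The rail sits at its new place, with the tail glide at (569,160) in the crop. That's about 57 mm of travel, so it is home. Now over the grip.

```bash
echo '[-0.6,-2,0,0,0,-1.2,-4,0,0,0,-1.8,-6,0,0,0,-2.28,-8,0,0,0,-2.28,-8.4,0.6,0,0,-2.28,-8.4,0.8,0,0,-2.28,-8.4,0.8,0,0]' | python3 nudge.py|grep -E 'cl|ee|co';  python3 - <<'E'
from h import *
for a in(.7,.5,.3,.1,-.1,-.25,-.35): to(W(.035-.165*np.cos(a),0,.175+.165*np.sin(a)+.014))
E
```

```text
clock: 9.28
ee_pos: [0.5149, -0.1645, 0.3327]
contact_force: [-0.5, 1.0, 0.7]
tcp [ 0.5149 -0.1645  0.3327] tilt [ 0.004  0.001 -1.   ] F [-0.5  1.   0.7] -> d [-0.0029 -0.0031  0.0374] turn 0.003
tcp [ 0.5149 -0.1645  0.3327] tilt [ 0.004  0.001 -1.   ] F [-0.5  1.   0.7] -> d [ 0.0156 -0.0031  0.0647] turn 0.003
tcp [ 0.5149 -0.1645  0.3327] tilt [ 0.004  0.001 -1.   ] F [-0.5  1.   0.7] -> d [ 0.0283 -0.0031  0.095 ] turn 0.003
tcp [ 0.5149 -0.1645  0.3327] tilt [ 0.004  0.001 -1.   ] F [-0.5  1.   0.7] -> d [ 0.0347 -0.0032  0.1274] turn 0.003
tcp [ 0.5149 -0.1645  0.3327] tilt [ 0.004  0.001 -1.   ] F [-0.5  1.   0.7] -> d [ 0.0346 -0.0032  0.1603] turn 0.003
tcp [ 0.5149 -0.1645  0.3327] tilt [ 0.004  0.001 -1.   ] F [-0.5  1.   0.7] -> d [ 0.0302 -0.0032  0.1846] turn 0.003
tcp [ 0.5149 -0.1645  0.3327] tilt [ 0.004  0.001 -1.   ] F [-0.5  1.   0.7] -> d [ 0.0253 -0.0033  0.2004] turn 0.003
```

```bash
echo '[-0.12,-0.12,0.8,0,0,-0.12,-0.12,1.2,0,0,-0.12,-0.12,1.52,0,0,0.12,-0.12,1.88,0,0,0.4,-0.12,2.24,0,0,0.64,-0.12,2.6,0,0,0.8,-0.12,3,0,0,0.96,-0.12,3.4,0,0,1.12,-0.12,3.8,0,0,1.2,-0.12,4.2,0,0,1.28,-0.12,4.6,0,0,1.36,-0.12,5,0,0]' | python3 nudge.py|grep -E 'cl|ee|co';  python3 - <<'E'
from h import *
for a in(.1,0,-.1,-.2,-.3,-.35): to(W(.035-.165*np.cos(a),0,.175+.165*np.sin(a)+.014))
a=arm.capture("scene")[0][:,:,::-1];b=arm.capture("top")[0][:,:,::-1]
A=cv2.resize(a[150:335,135:267],None,fx=3,fy=3,interpolation=2);B=cv2.resize(b[105:205,145:285],None,fx=2.8,fy=2.8,interpolation=2)
o=np.zeros((555,396+392,3),np.uint8);o[:,:396]=A;o[:280,396:]=B;cv2.imwrite("pics/c5.png",o)
E
```

```text
clock: 10.78
ee_pos: [0.479, -0.1668, 0.2093]
contact_force: [-5.1, 0.5, 6.9]
tcp [ 0.479  -0.1668  0.2093] tilt [ 0.005  0.001 -1.   ] F [-5.1  0.5  6.9] -> d [-0.0005  0.0015  0.0039] turn 0.0
tcp [ 0.479  -0.1668  0.2093] tilt [ 0.005  0.001 -1.   ] F [-5.1  0.5  6.9] -> d [0.0003 0.0015 0.0203] turn 0.0
tcp [ 0.479  -0.1668  0.2093] tilt [ 0.005  0.001 -1.   ] F [-5.1  0.5  6.9] -> d [-0.0006  0.0015  0.0368] turn 0.0
tcp [ 0.479  -0.1668  0.2093] tilt [ 0.005  0.001 -1.   ] F [-5.1  0.5  6.9] -> d [-0.0032  0.0014  0.0531] turn 0.0
tcp [ 0.479  -0.1668  0.2093] tilt [ 0.005  0.001 -1.   ] F [-5.1  0.5  6.9] -> d [-0.0074  0.0014  0.0691] turn 0.0
tcp [ 0.479  -0.1668  0.2093] tilt [ 0.005  0.001 -1.   ] F [-5.1  0.5  6.9] -> d [-0.01    0.0014  0.0769] turn 0.0
```

View pics/c5.png

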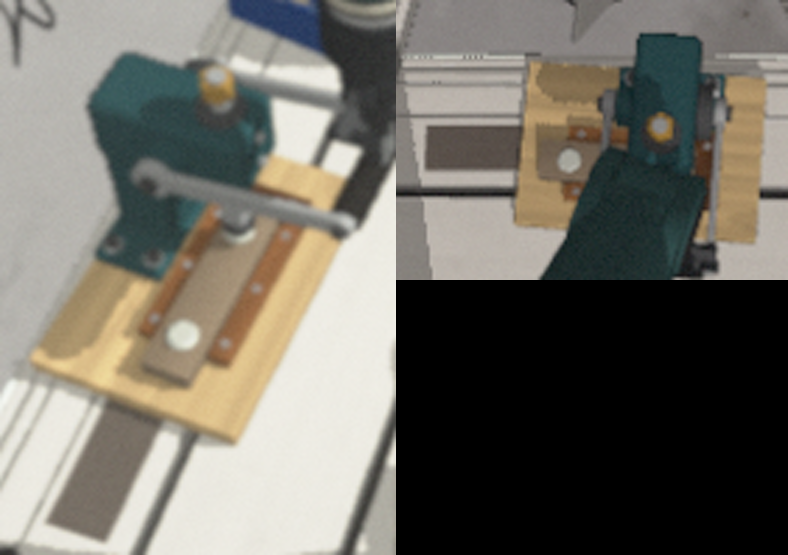

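The lever is about level, the fingers are on the grip at (365,140), and the ram foot is on the glide at (238,233). Continuing down.

In the tool's units: 0.074 m is 2.96, 0.068 m is 2.72.

```bash
echo '[0,0,0.4,0,0,0,0,0.8,0,0,0,0,1.2,0,0,-0.04,0,1.6,0,0,-0.12,0,2,0,0,-0.2,0,2.4,0,0,-0.28,0,2.72,0,0,-0.36,0,2.96,0,0,-0.36,0,2.96,0,0]' | python3 nudge.py|grep -E 'cl|ee|co';python3 - <<'E'
from h import *
to(W(.035-.165*np.cos(.35),0,.132))
E
```

```text
clock: 12.0
ee_pos: [0.4864, -0.1677, 0.1353]
contact_force: [-6.4, 0.4, 8.0]
tcp [ 0.4864 -0.1677  0.1353] tilt [ 0.008  0.001 -1.   ] F [-6.4  0.4  8. ] -> d [-0.0023  0.0019  0.0033] turn -0.001
```

In the tool's units: 0.006 m is 0.24, 0.005 m is 0.2.

```bash
echo '[-0.08,0,0.12,0,0,-0.12,0,0.2,0,0,-0.12,0,0.24,0,0,-0.12,0,0.24,0,0]' | python3 nudge.py|grep -E 'cl|ee|co';echo '[0,0,0.12,0,0,0,0,0.16,0,0,0,0,0.16,0,0]' | python3 nudge.py|grep -E 'cl|ee|co'
```

```text
clock: 12.5
ee_pos: [0.4885, -0.1679, 0.132]
contact_force: [-15.3, 1.7, 31.9]
clock: 12.88
ee_pos: [0.4885, -0.1679, 0.1316]
contact_force: [-22.8, 4.8, 65.3]
```

The lever is on its stop: 65 N with no further travel. Raising along the arc.

```bash
echo '[0,0,-0.32,0,0,0.16,0,-0.8,0,0,0.28,0,-1.28,0,0,0.4,0,-1.8,0,0,0.44,0,-2.4,0,0,0.4,0,-3,0,0,0.36,0,-3.6,0,0,0.24,0,-4.2,0,0,0.04,0,-4.8,0,0,-0.24,0,-5.4,0,0,-0.6,0,-6,0,0,-0.96,0,-6.4,0,0]' | python3 nudge.py|grep -E 'cl|ee|co'; echo '[-0.08,0,-0.4,0,0,-0.12,0,-0.8,0,0,-0.12,0,-1.4,0,0,-0.12,0,-2,0,0,1.6,0.8,-2,0,0,1.6,3.2,-2,0,0,1.6,5.6,-2,0,0,1.6,8,-2,0,0,1.6,10.4,-2,0,0,1.6,12,-2,0,0,1.6,12,-2,0,0]' | python3 nudge.py|grep -E 'cl|ee|co'
python3 - <<'E'
from h import *
a,da=arm.capture("scene");b,db=arm.capture("top");a=a[:,:,::-1];b=b[:,:,::-1]
cv2.imwrite("pics/scene6.png",a);cv2.imwrite("pics/top6.png",b)
A=cv2.resize(a[150:335,135:267],None,fx=3,fy=3,interpolation=2);B=cv2.resize(b[105:205,145:285],None,fx=2.8,fy=2.8,interpolation=2);C=cv2.resize(a[200:245,190:245],None,fx=6,fy=6,interpolation=2)
o=np.zeros((555,396+392,3),np.uint8);o[:,:396]=A;o[:280,396:]=B;o[283:553,396:726]=C;cv2.imwrite("pics/c6.png",o)
E
```

```text
clock: 14.38
ee_pos: [0.5155, -0.1697, 0.2858]
contact_force: [-4.8, 0.6, 4.8]
clock: 15.75
ee_pos: [0.4969, 0.1366, 0.336]
contact_force: [0.5, 0.2, 0.2]
```

View pics/c6.png

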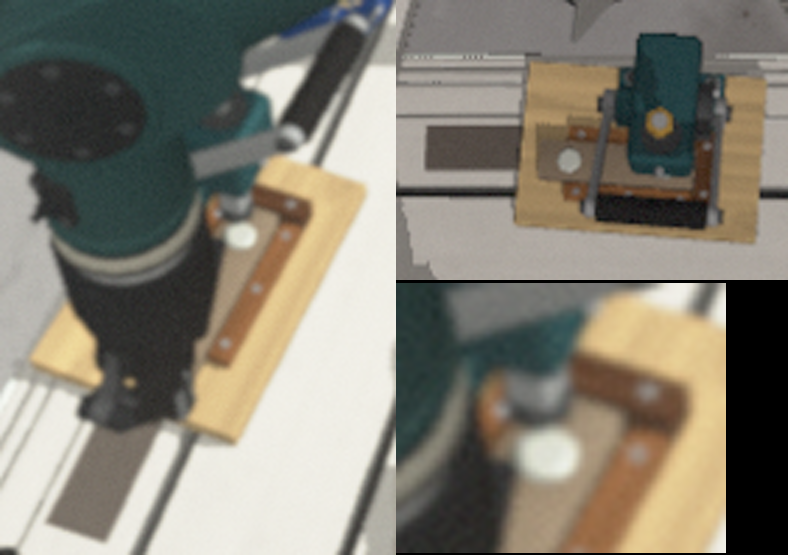

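The lever is back at rest, the nose glide, at (240,236), looks flat on the rail, and the rail is still home. One numeric check of the glide's height, using the 110 mm glide spacing.

```bash
python3 - <<'E'
from h import *
S=lambda u,v:(135+u/3,150+v/3)
im=cv2.imread("pics/scene6.png");c4=cv2.imread("pics/c4.png")
x,y=map(round,S(240,236));w=im[y-6:y+7,x-6:x+7].min(2).astype(float)
m=(w>(w.max()+np.median(w))/2).astype(np.uint8);k,l,st,ce=cv2.connectedComponentsWithStats(m);i=1+np.argmax(st[1:,4]);n=ce[i]+[x-6,y-6]
w=c4[314:355,163:204].min(2).astype(float);m=w>(w.max()+np.median(w))/2
yy,xx=np.nonzero(m);t=S(xx.mean()+163-1,yy.mean()+314-1)
T=onz("scene",*t,.042);print(n,t,T)
for z in(.042,.047,.052):
    N=onz("scene",*n,z);print(z,N,np.linalg.norm((N-T)[:2]),(N-T)@X)
E
```

```text
[215.32692308 228.09615385] (np.float64(196.03177458033574), np.float64(261.41306954436453)) [ 0.61443806 -0.06273434  0.042     ]
0.042 [ 0.60637894 -0.17239708  0.042     ] 0.10995847182178461 -0.0009149270042336918
0.047 [ 0.60462391 -0.16923854  0.047     ] 0.10695542563673577 -0.002871750699677193
0.052 [ 0.60286888 -0.16608001  0.052     ] 0.10399121859632643 -0.004828574395120702
```

The spacing comes to 110.0 mm at the seated height, so the glide is tight on the wood. Handing in.

```bash
python3 -c "
from bench import arm
print(arm.finish_job())"
```

```text
the job is handed in; nothing more can be done
None
```

The rail is home against the end stop, the proud glide measures as fully seated, the lever is back up at rest, and the job was handed in at about 16 s on the robot's clock; I did not touch the finished rail, tape roll or glue bottle.

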